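# Scan the gauge case and hold its sprung lid at the index

### The job

Book in the gauge case: take the hand scanner from its holder, hold it upright and still over the middle of the barcode label on the closed lid, about 5 cm above it, for two seconds, and stand it back in its holder. Then lift the sprung lid by its bar handle until the lid's pointer tab is level with the tip of the brass index arm on the quadrant, so that the gauge can be read, and finish while holding it there, with the lid in your grip. Do not shift the index arm, and leave the other things on the bench where they are.

Things in the scene. Friction and masses are not known exactly. Their poses are not given: they have to be found in the camera images.
- gauge_case: Grey steel instrument case, 140 (x) x 190 (y) mm, rim 75 mm high, on a 160 x 210 mm foot plate, fixed to the bench. Origin: centre of its underside; z up. Its x axis points away from its front face; the front (-x) face carries an upright aluminium quadrant plate with graduation ticks, which rises to 107 mm above the hinge axis and is 3 mm thick, 73.5 mm in front of the case centre. The lid's hinge runs along the case's x axis at its +y rim. The case is turned at most 0.3 rad.
- gauge_lid (a joint): Angle of the lid, rad: 0 shut (level), grows as the -y edge rises; stop at 1.25. A spring pulls it shut: spring and weight together need about 0.4 N m to open at 0 and 0.6 N m at 0.8 rad, so about 3 to 4 N at the handle. It falls shut if let go.
- lid_hinge (a point): Point on the lid's hinge axis, midway along it, 79 mm above the bench. Axes turn with the lid: x along the hinge, -y from the hinge towards the free edge, z out of the lid's top face. The lid is a plate 8 mm thick (4 mm above and below this point), 136 mm along x, reaching to y = -187 mm.
- lid_handle (a point): Steel bar handle on the lid: round bar 10 mm in diameter and 80 mm long, lying along the lid's x axis (parallel to the hinge), on two posts 68 mm apart. Origin: middle of the bar, 150 mm from the hinge axis in the lid's -y direction and 42 mm above the hinge axis level along the lid's z (38 mm clear height of its centre over the lid's top face). Axes parallel to those of lid_hinge. The bar can turn between the fingers as the lid swings.
- label (a point): Middle of the white paper label with dark bars on the lid's top face, 34 x 44 mm, 60 mm from the hinge axis, on the lid's x centre line; z out of the lid, x and y as the lid's.
- lid_pointer (a point): Middle of the small dark pointer tab (22 mm long, 4 mm thick) on the lid's front edge, 121 mm from the hinge axis; axes as the lid's. It lies on the lid's mid-plane, which passes through the hinge axis.
- index_arm (a joint): Angle of the index arm, rad, measured as the lid's angle is: the lid is at the mark when gauge_lid equals index_arm. Set between 0.45 and 0.85; a stiff friction joint keeps it.
- index_tip (a point): Tip of the brass index arm, a flat bar 6 mm wide in front of the quadrant plate which turns about the lid's hinge axis; the tip is 108 mm from that axis, so the lid's pointer tab passes just outside it. Axes turn with the arm: -y from the hinge to the tip.
- scanner_holder: Black holder fixed to the bench: open-topped rectangular pocket 52 (x) x 42 (y) mm inside, walls 4 mm, top of the walls 50 mm above the bench, floor 8 mm above the bench, on a 95 x 85 mm foot plate. Origin: centre of its underside, z up. Turned at most 0.5 rad.
- scanner: Hand scanner: straight upright stick, grey with black ends, section 36 (x) x 26 (y) mm (38 x 28 mm in the lowest 16 mm), 153 mm tall, 0.1 to 0.2 kg. It stands loose in the holder, its x along the holder's x, and about 100 mm of it stand clear above the pocket walls; take it across its 26 mm in the top 35 mm (a grip of 30 N holds it). Origin: centre of its lower end; z up along the stick. It reads straight down, along its -z.
- scan_window (a point): Centre of the scanner's reading window, in its lower end (the scanner's origin).
- screwdriver: Screwdriver lying loose on the bench, 199 mm long, handle 30 mm; bystander, leave it.
- tape_roll: Roll of tape lying loose near the front edge, 104 mm across, 25 mm high; bystander, leave it.
- bush_4: Small turned bush, loose, 28 mm across, 16 mm high; bystander, leave it.
Things that resemble listed ones, but are neither listed nor needed, are in the scene too. Several things have the shape of the scanner; the one meant has the colours described above.

How it is judged:
On the way, in this order (a step that is already met when the one before it is completed fails the run):
1. the scanner is held upright and still, 25 to 85 mm over the middle of the label (within 15 mm each way) on the shut lid, for 1 s (x of scan_window in the frame of label between -0.015 and 0.015 m and y of scan_window in the frame of label between -0.015 and 0.015 m and z of scan_window in the frame of label between 0.025 and 0.085 m and angle between scanner's own z axis and vertical below 0.15 rad and linear speed of scanner below 0.03 m/s and value of joint gauge_lid below 0.05 rad), for 1 s.
2. the scanner stands in its holder again, let go, with the lid still shut (horizontal distance between scanner and scanner_holder below 0.016 m and height (world z) of scanner below 0.014 m and angle between scanner's own z axis and vertical below 0.2 rad and contact force between scanner and the fingers below 0.1 N and value of joint gauge_lid below 0.05 rad), for 0.2 s.
At the end, for the whole second after the job is handed in: the lid stands within 0.08 rad of the index arm's angle, still, held by its bar handle in the fingers (contact over 1 N); the index arm has not been shifted (tip within 6 mm); the scanner stands upright in its holder (angle between the y axis of lid_pointer and the y axis of index_tip, either way round below 0.08 rad and value of joint gauge_lid above 0.3 rad and velocity of joint gauge_lid between -0.1 and 0.1 rad/s and contact force between gauge_lid_c1 and the fingers above 1 N and distance of index_tip from where it was at the start of the episode below 0.006 m and horizontal distance between scanner and scanner_holder below 0.016 m and height (world z) of scanner below 0.014 m and angle between scanner's own z axis and vertical below 0.2 rad); the arm keeps its last pose, push and grip.
It fails at once if the index arm is shifted (tip by over 8 mm) (distance of index_tip from where it was at the start of the episode above 0.008 m).
It fails at once if a loose bystander (screwdriver, tape roll, bush) is moved by over 30 mm (distance of any of screwdriver, tape_roll, bush_4 from where it was at the start of the episode above 0.03 m).
It also fails if it takes over 70 s, if anything falls off the work surface, if the arm or the gripper's body presses on something with over 40 N, if the wrist force passes 120 N, or if a joint passes its speed limit or range.

### The arm

A 6-joint arm with a two-finger parallel gripper is mounted at the origin on a cart in front of the work surface, level with it; the furniture and walls round the work are solid. World frame = base frame: x ahead of the robot, y to its left, z up, the work surface at z = 0. Lengths are in m, angles in rad, forces in N, time in s.
With the tool pointing down it reaches from about 0.35 to 0.775 m from the base axis. Payload 5.5 kg.
Tool frame: the origin (TCP) lies on the mounting face of the last link; the fingertips stand 173 mm ahead of it and the grasp point (between the pads) lies 155 mm ahead of it; z points along the fingers, y is the direction in which the jaws open and shut (so a half turn about z gives the same grasp; the last joint's range is limited). The gripper opens to 85 mm and grips with 20 to 120 N. Pads are 22 mm wide; open, the fingers measure 114 mm over their backs; the gripper's body (76 mm by 85 mm) begins 54 mm behind the grasp point. The pads swing forward as they close: fully open they stand 13 mm farther back than shut.
Start: joints at [1.009, 0.313, 0.046, 1.304, 0, 1.431], TCP at [0.235, 0.525, 0.405] pointing down, gripper open.
Joint ranges: [-2.76, 2.76], [-0.86, 1.69], [-1.03, 1.26], [-2.2, 2.34], [-1.47, 1.5], [-3.14, 3.14]. Speed limits (rad/s): [2.57, 2.57, 3.14, 3.14, 3.14, 3.14].

### API

Orientations are given as a unit quaternion [w, x, y, z].
In Python, from workcell import * gives the robot as it stands. The module is installed in compiled form; this text tells all that it offers.
- The arm moves only by the shell command python3 -m crank 'ROWS' [FORCE]. ROWS is JSON, a list of rows, each a list of 7 numbers: the shift along the tool's x, y, z in mm, then the turn, a rotation vector about the tool's x, y, z in degrees, then the opening, from 0 (shut) to 1 (fully open). A call has exactly 8 rows; each row shifts and turns the commanded pose from where the row before left it, along the tool's axes as they then stand; what a row does not reach is not made up. A row lasts 1/8 s, in which the tool goes at most 62.5 mm and 10.7 degrees, less where a joint would pass 70% of its speed; a pose out of reach is approached as far as the arm can. A call with a gripper value outside its range is refused whole. The fingers move at their own pace and stop on an object; FORCE is the grip in N (left out, the last holds). Time passes only in rows, so rows that do not move let the fingers close, or fill a call up. It gives the time, the measured TCP pose, the force and the opening at its end, in the units of the state.
- get_state(): the state, without advancing time (a new reading comes with each control period).
- read_camera(name): name is "side" or "top"; returns the picture (420x560x3 uint8, blue, green, red); there is no depth.
- calibration(name): a dict with "fx", "fy", "cx", "cy" (pixels), "extrinsics" (4x4, takes a point from world to camera coordinates). Camera axes: x right, y down, z forward; pixel columns grow to the right and rows downward; lengths in m; the calibration is good to about 2 mm. A picture is of the moment at which its call begins. calibration takes no time and is no camera call.
- hand_in(): hands the job in, once; it reports no verdict.
The state is a dict: "clock": time; "joint_pos": joint angles; "qvel": joint speeds; "tau": joint torques, N m; "tcp_pos": TCP position; "orientation": TCP orientation; "wrist_force": force on the tool from outside, world axes, zero at the start; "ft_torque": the same for the moment, N m; "finger_gap": finger opening in m.
Only numpy, scipy, OpenCV 4.12 (cv2) and the standard library are available. Lean on these libraries where they do the work, as an engineer would, in place of code of your own. Each camera call takes 0.05 s, during which the arm holds its last target.

## Working session

There is one attempt and no reset: what is moved stays moved. The work goes in short steps, Python scripts to look and compute and a shell command to move; the robot and the scene stay as the last step left them, time stands still between calls to the robot, and variables do not carry over. Pictures are saved under pics/ and viewed, and the job is handed in when it is done.

```bash
mkdir -p pics; ls; python3 - <<'E'
from workcell import *
import cv2,numpy as np
np.set_printoptions(precision=4,suppress=True)
for n in ("side","top"):
    im=read_camera(n); cv2.imwrite(f"pics/{n}0.png",im)
    print(n,calibration(n))
print(get_state())
E
```

```text
pics
side {'fx': 505.7347180249504, 'fy': 505.7347180249504, 'cx': 282.244945110876, 'cy': 204.58430544681255, 'extrinsics': array([[ 0.9561, -0.2927, -0.0174, -0.4676],
       [-0.1757, -0.5243, -0.8332,  0.2009],
       [ 0.2347,  0.7997, -0.5527,  0.9478],
       [ 0.    ,  0.    ,  0.    ,  1.    ]])}
top {'fx': 484.0772000970535, 'fy': 484.0772000970535, 'cx': 287.4225029039764, 'cy': 217.294830515978, 'extrinsics': array([[-0.0094, -0.9996, -0.0281,  0.0932],
       [-0.9873,  0.0137, -0.1581,  0.5143],
       [ 0.1584,  0.0262, -0.987 ,  1.1712],
       [ 0.    ,  0.    ,  0.    ,  1.    ]])}
{'clock': 0.1, 'joint_pos': array([1.0094, 0.3139, 0.0451, 1.3036, 0.    , 1.4312]), 'qvel': array([-0.0007, -0.0002,  0.0033, -0.002 , -0.0013, -0.0018]), 'tau': array([  0.0027, -48.1724,  29.9245,   0.0127,  -0.0001,  -0.    ]), 'tcp_pos': array([0.2353, 0.5244, 0.4039]), 'orientation': array([-0.0003,  0.2093,  0.9778, -0.0008]), 'wrist_force': array([1.0896, 0.261 , 0.0019]), 'ft_torque': array([ 0.0239, -0.0123,  0.0024]), 'finger_gap': 0.08520643485501685}
```

View pics/side0.png

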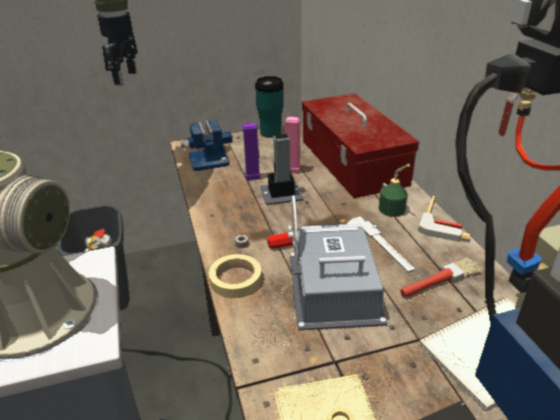

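View pics/top0.png

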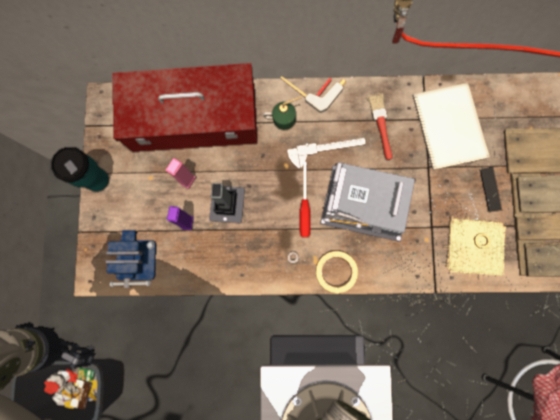

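```bash
python3 - <<'E'
import cv2,numpy as np
a=cv2.imread("pics/side0.png");b=cv2.imread("pics/top0.png")
cv2.imwrite("pics/c1.png",cv2.resize(a[180:330,230:400],None,fx=4.6,fy=4,interpolation=cv2.INTER_CUBIC)[:600,:800])
cv2.imwrite("pics/c2.png",cv2.resize(b[150:250,310:425],None,fx=6,fy=6,interpolation=cv2.INTER_CUBIC))
cv2.imwrite("pics/c3.png",cv2.resize(b[150:250,155:255],None,fx=6,fy=6,interpolation=cv2.INTER_CUBIC))
cv2.imwrite("pics/c4.png",cv2.resize(a[110:210,235:310],None,fx=6,fy=6,interpolation=cv2.INTER_CUBIC))
E
```

```text
(no output)
```

View pics/c1.png

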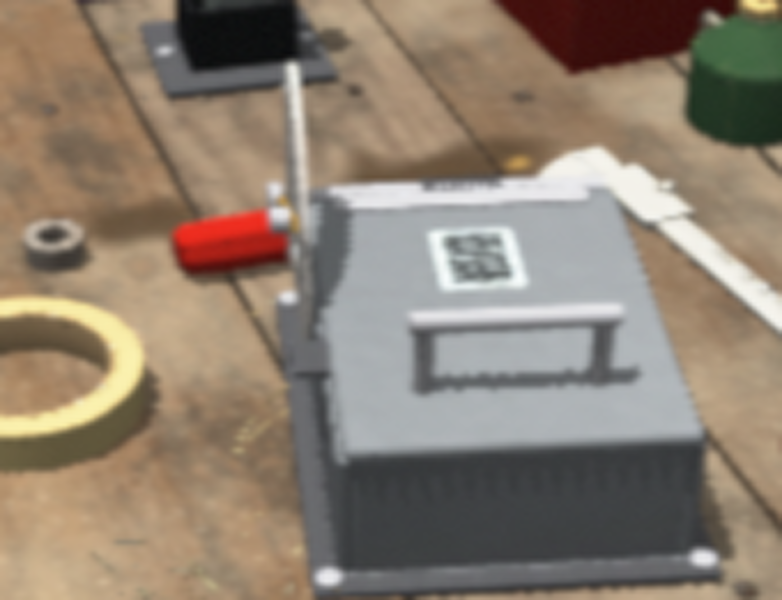

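View pics/c2.png

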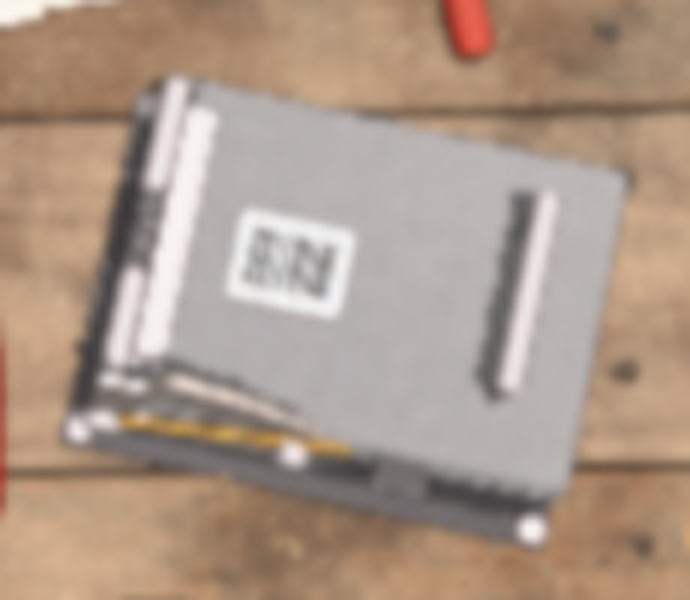

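View pics/c3.png

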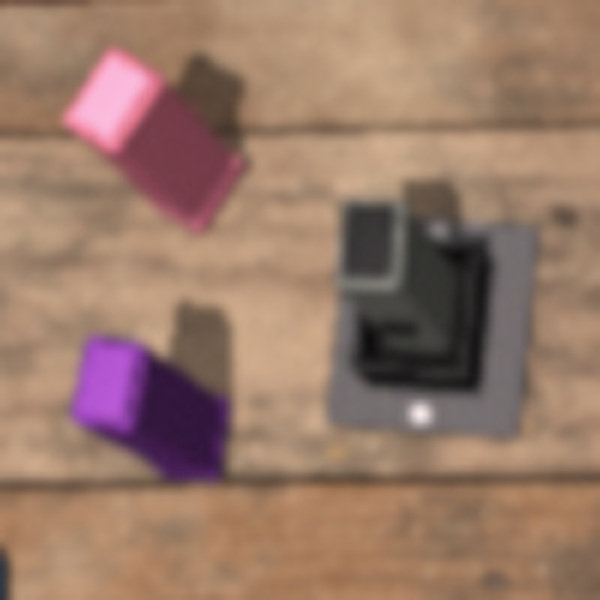

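View pics/c4.png

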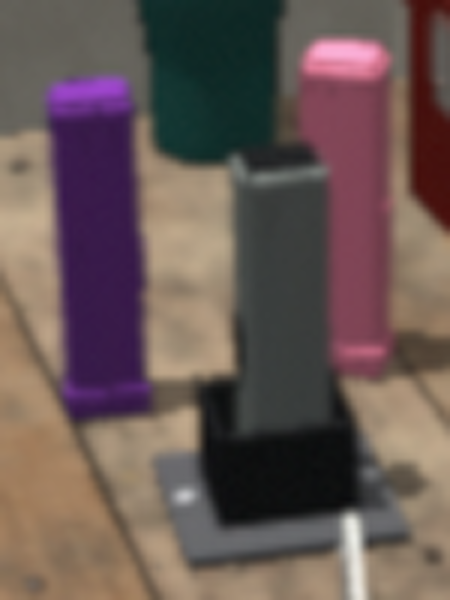

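```bash
cat > h.py <<'E'
import numpy as np,cv2
from scipy.optimize import least_squares
from workcell import calibration
from scipy.spatial.transform import Rotation as R
np.set_printoptions(precision=4,suppress=True)
C={n:calibration(n) for n in("side","top")}
def proj(n,P):
    c=C[n];q=np.atleast_2d(P)@c["extrinsics"][:3,:3].T+c["extrinsics"][:3,3]
    return np.c_[c["fx"]*q[:,0]/q[:,2]+c["cx"],c["fy"]*q[:,1]/q[:,2]+c["cy"]]
def world(p,L):
    x,y,a=p;L=np.atleast_2d(np.array(L,float))
    return np.c_[x+np.cos(a)*L[:,0]-np.sin(a)*L[:,1],y+np.sin(a)*L[:,0]+np.cos(a)*L[:,1],L[:,2]]
def crop(u,ox,oy,fx,fy): u=np.array(u,float);return np.c_[(u[:,0]+.5)/fx-.5+ox,(u[:,1]+.5)/fy-.5+oy]
def fit(obs,x0,extra=True):
    # obs: list (cam, pix Nx2, local Nx3)
    f=lambda p:np.concatenate([(proj(n,world(p,L))-u).ravel() for n,u,L in obs])
    r=least_squares(f,x0,loss="soft_l1");return r.x,[f(r.x)[0:0]] and [ (proj(n,world(r.x,L))-u) for n,u,L in obs]
E
python3 - <<'E'
from h import *
for n in C:
    E=C[n]["extrinsics"];print(n,-E[:3,:3].T@E[:3,3])
H=.0925 # hinge y guess, fitted
def case(hy):
    lab=[[.017,hy-.060+.022],[ .017,hy-.060-.022],[-.017,hy-.060-.022],[-.017,hy-.060+.022]]
    lab=[l+[.083] for l in lab]
    return lab
tu=crop([(245,210),(355,238),(332,318),(228,293),(625,178),(560,497),(548,190),(510,390)],310,150,6,6)
su=crop([(428,230),(513,228),(527,287),(443,292),(345,455),(702,440),(410,318),(622,310)],230,180,4.6,4)
def f(q,full=False):
    p=q[:3];hy=q[3]
    lab=case(hy);e=hy-.187
    hnd=[[.04,hy-.15,.126],[-.04,hy-.15,.126]]
    hs=[[-.04,hy-.15,.125],[.04,hy-.15,.125]]
    Lt=lab+[[.068,e,.083],[-.068,e,.083]]+hnd
    Ls=[lab[3],lab[0],lab[1],lab[2]]+[[-.068,e,.083],[.068,e,.083]]+hs
    r=[proj("top",world(p,Lt))-tu,proj("side",world(p,Ls))-su]
    return r if full else np.concatenate([a.ravel() for a in r]+[[(hy-.094)*500]])
r=least_squares(f,[.5,-.1,-.1,.094],loss="soft_l1")
print(r.x);[print(a) for a in f(r.x,True)]
for bx,w in((tu,"t"),):
    pass
print("label",world(r.x[:3],[0,r.x[3]-.06,.083]),"handle",world(r.x[:3],[0,r.x[3]-.15,.121]))
E
```

```text
side [ 0.2599 -0.7894  0.683 ]
top [0.3232 0.0554 1.2399]
[ 0.5579 -0.1184 -0.2447  0.094 ]
[[-0.0454 -0.18  ]
 [-0.6497 -0.8398]
 [ 0.2574 -0.8066]
 [-0.2068 -0.6958]
 [ 1.0973 -1.2125]
 [ 0.8907 -0.4365]
 [ 0.2487  0.2755]
 [-0.2637 -0.274 ]]
[[ 0.2259  1.2075]
 [-0.8763  0.9102]
 [-0.4532  0.3618]
 [-0.2361 -0.0428]
 [-1.1871 -0.4028]
 [ 0.6655 -0.5864]
 [-0.7736 -0.0454]
 [-0.5213 -0.2357]]
label [[ 0.5661 -0.0854  0.083 ]] handle [[ 0.5443 -0.1727  0.121 ]]
```

```bash
python3 - <<'E'
from h import *
t=.004
ft=[[.0475,.0425,t],[.0475,-.0425,t],[-.0475,-.0425,t],[-.0475,.0425,t]]
tu=crop([(345,222),(538,228),(522,437),(330,430)],155,150,6,6)
# side: left-near etc: far-left,near-left,near-right
su=crop([(155,455),(190,562),(410,535)],235,110,6,6)
Ls=[ft[3],ft[2],ft[1]]
p,r=fit([("top",tu,ft),("side",su,Ls)],[.5,.2,0]);print("holder",p);[print(a) for a in r]
zt=.161
sc=[[.018,.013,zt],[.018,-.013,zt],[-.018,-.013,zt],[-.018,.013,zt]]
tu=crop([(343,203),(405,203),(402,290),(340,283)],155,150,6,6)
su=crop([(232,155),(310,145),(328,170),(245,180)],235,110,6,6)
for z in (.153,.161):
  L=[[a,b,z] for a,b,_ in sc]
  q,r=fit([("top",tu,L),("side",su,[L[3],L[0],L[1],L[2]])],[.5,.2,0]);print("scanner",q);[print(a) for a in r]
c=np.array([[.0,.0,.161]])
print(world(p,c))
# handle ray check
E
```

```text
holder [ 0.5597  0.2463 -0.0642]
[[-0.1157 -1.4396]
 [-0.0834 -0.9071]
 [ 0.0618  0.0805]
 [-0.5117 -0.3915]]
[[-1.7865  1.3189]
 [-0.8873  1.153 ]
 [ 0.1334  0.2009]]
scanner [ 0.564   0.2479 -0.0324]
[[-0.7541 -1.2783]
 [ 0.1028 -1.0982]
 [-0.0897 -0.315 ]
 [-1.003   0.6595]]
[[-1.2737  1.916 ]
 [ 0.3343  1.6105]
 [ 0.3077  2.088 ]
 [-0.7078  2.4582]]
scanner [ 0.5623  0.2447 -0.036 ]
[[-0.0024 -1.4071]
 [ 0.9363 -1.1859]
 [ 0.6863 -0.29  ]
 [-0.3095  0.6428]]
[[-1.67   -0.5082]
 [ 0.0437 -0.7878]
 [-0.0081 -0.3187]
 [-1.1333  0.0251]]
[[0.5597 0.2463 0.161 ]]
```

```bash
python3 - <<'E'
from h import *
p=[.5579,-.1184,-.2447];hy=.094
a=cv2.imread("pics/side0.png");b=cv2.imread("pics/top0.png")
B=cv2.resize(b[195:240,315:385],None,fx=11,fy=11,interpolation=cv2.INTER_CUBIC)
A=cv2.resize(a[190:270,270:330],None,fx=7.5,fy=7.5,interpolation=cv2.INTER_CUBIC)
cv2.imwrite("pics/d1.png",B);cv2.imwrite("pics/d2.png",A)
for th in np.arange(.4,.95,.05):
    o=[]
    for x in(-.0765,-.080):
        L=[x,hy-.108*np.cos(th),.079+.108*np.sin(th)]
        w=world(p,L)
        o+=[(proj("top",w)[0]-[315,195]+.5)*11-.5,(proj("side",w)[0]-[270,190]+.5)*7.5-.5]
    print(round(th,2),*o)
L=[-.078,hy,.079];w=world(p,L);print((proj("top",w)[0]-[315,195]+.5)*11,(proj("side",w)[0]-[270,190]+.5)*7.5)
# other props
c=crop([(200,450),(205,205)],155,150,6,6);print(c)
E
```

```text
0.4 [602.7138 333.1689] [187.7197 406.2539] [599.2661 349.1337] [173.1632 406.9262]
0.45 [595.5643 327.4333] [186.9636 384.3122] [592.0988 343.4627] [172.3932 384.9824]
0.5 [587.1383 321.4676] [186.1347 362.1045] [583.6547 337.56  ] [171.5546 362.7721]
0.55 [577.4445 315.286 ] [185.2357 339.7052] [573.9424 331.4398] [170.6501 340.3702]
0.6 [566.4958 308.9039] [184.2695 317.1901] [562.9751 325.1173] [169.6828 317.8522]
0.65 [554.3099 302.3379] [183.2394 294.6355] [550.7704 318.6089] [168.656  295.2945]
0.7 [540.9092 295.6055] [182.1489 272.1179] [537.3507 311.9316] [167.5731 272.7735]
0.75 [526.3209 288.7249] [181.0018 249.7133] [522.7432 305.1039] [166.4378 250.3655]
0.8 [510.5769 281.7157] [179.8022 227.4971] [506.9801 298.1449] [165.2543 228.1457]
0.85 [493.714  274.5979] [178.5542 205.5435] [490.0981 291.0746] [164.0265 206.1883]
0.9 [475.7738 267.3926] [177.2622 183.9249] [472.1389 283.9136] [162.7588 184.5658]
[131.4284 265.0369] [156.2674 302.4727]
[[187.9167 224.5833]
 [188.75   183.75  ]]
```

View pics/d1.png

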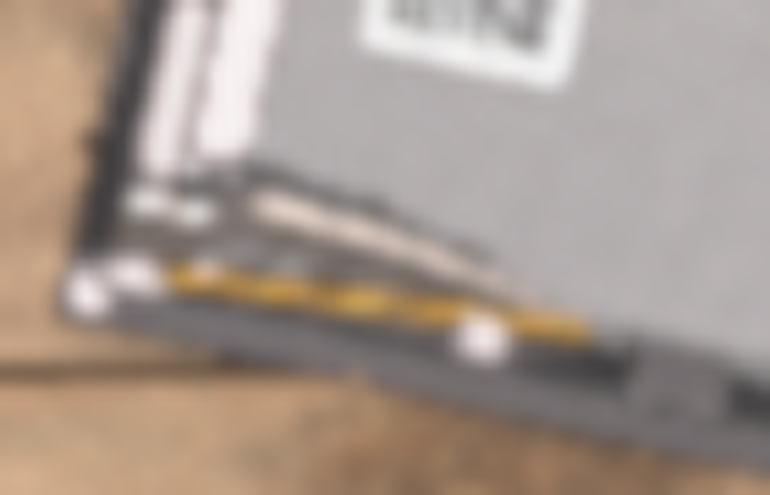

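View pics/d2.png

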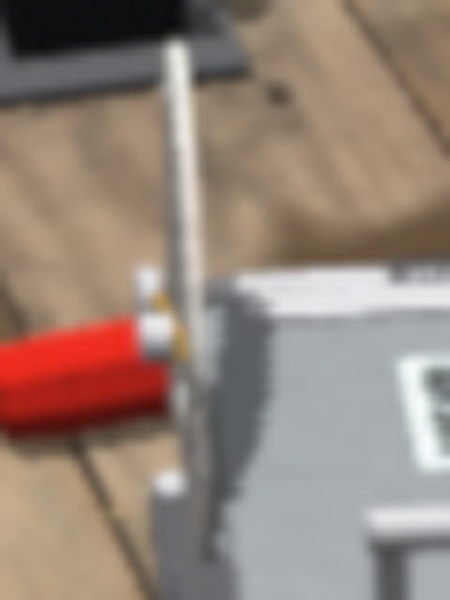

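```bash
cat >> h.py <<'E'
def tri(ut,us):
    def f(P): return np.concatenate([proj("top",P)[0]-ut,proj("side",P)[0]-us])
    r=least_squares(f,[.5,0,.1]);return r.x,r.fun
def local(p,P):
    d=np.array(P[:2])-p[:2];c,s=np.cos(p[2]),np.sin(p[2]);return np.array([c*d[0]+s*d[1],-s*d[0]+c*d[1],P[2]])
E
python3 - <<'E'
from h import *
p=[.5579,-.1184,-.2447];hy=.094
t=lambda u,v:np.array([315+u/11-.5,195+v/11-.5]); s=lambda u,v:np.array([270+u/7.5-.5,190+v/7.5-.5])
for nm,a,b in(("knob",t(483,338),s(155,335)),("hub",t(140,275),s(148,278)),("tip",t(592,332),s(182,352))):
    P,r=tri(a,b);l=local(p,P);print(nm,P,r,l,"r",np.hypot(hy-l[1],l[2]-.079),"ang",np.arctan2(l[2]-.079,hy-l[1]))
a=cv2.imread("pics/side0.png")
cv2.imwrite("pics/d3.png",cv2.resize(a[220:260,280:310],None,fx=15,fy=15,interpolation=cv2.INTER_NEAREST))
E
```

```text
knob [ 0.4819 -0.0796  0.1243] [ 0.0396 -0.2381 -0.1868  0.0402] [-0.0832  0.0193  0.1243] r 0.08739500688097267 ang 0.5449803881520768
hub [ 0.5019 -0.0097  0.0887] [ 0.0432 -0.258  -0.2124  0.0458] [-0.0807  0.0919  0.0887] r 0.009904723442850111 ang 1.355180325557822
tip [ 0.4817 -0.1011  0.1346] [ 0.0621 -0.3658 -0.2827  0.0615] [-0.0782 -0.0017  0.1346] r 0.11065550641684328 ang 0.5263860195566061
```

View pics/d3.png

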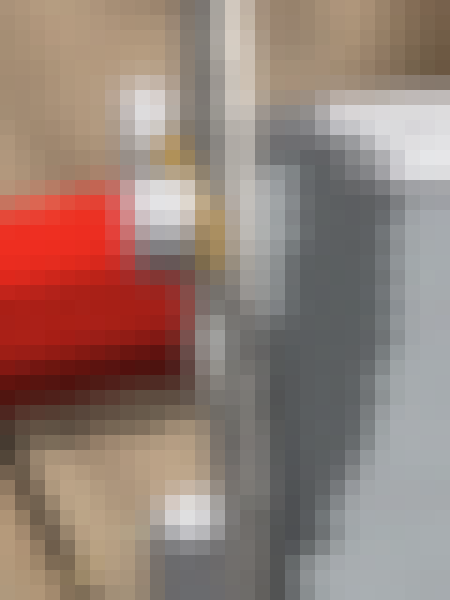

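```bash
python3 -m crank '[[-50,-15,0,0,0,0,0.6],[-52,-15,0,0,0,0,0.6],[-52,-15,0,0,0,0,0.6],[-52,-15,0,0,0,0,0.6],[-52,-15,0,0,0,0,0.6],[-52,-15,0,0,0,0,0.6],[-52,-15,0,0,0,0,0.6],[-50,-15,0,0,0,0,0.6]]' 40
python3 -m crank '[[0,0,0,0,0,-7,0.6],[0,0,0,0,0,-7,0.6],[0,0,0,0,0,-7,0.6],[0,0,0,0,0,0,0.6],[0,0,0,0,0,0,0.6],[0,0,0,0,0,0,0.6],[0,0,0,0,0,0,0.6],[0,0,0,0,0,0,0.6]]'
python3 - <<'E'
from workcell import *
import cv2,numpy as np
from scipy.spatial.transform import Rotation as R
s=get_state();q=s["orientation"];M=R.from_quat([q[1],q[2],q[3],q[0]]).as_matrix()
print(s["tcp_pos"],M,s["finger_gap"])
print((np.array([.562,.2455,.300])-s["tcp_pos"])@M*1000)
b=read_camera("top");a=read_camera("side")
cv2.imwrite("pics/e.png",np.hstack([cv2.resize(a[60:210,210:340],(520,600),interpolation=cv2.INTER_CUBIC),cv2.resize(b[150:300,160:230],(280,600),interpolation=cv2.INTER_CUBIC)]))
E
```

```text
clock: 1.1
tcp_pos: [0.5634, 0.2451, 0.4042]
orientation: [-0.0, 0.209, 0.978, -0.0]
wrist_force: [0.2, 0.9, -0.7]
finger_gap: 0.0513
clock: 2.1
tcp_pos: [0.5622, 0.2465, 0.4047]
orientation: [0.0, 0.028, 1.0, 0.0]
wrist_force: [-0.3, -0.3, 0.2]
finger_gap: 0.0515
[0.56216398 0.24648692 0.40474276] [[-9.98458742e-01  5.54989421e-02  8.80720710e-05]
 [ 5.54989473e-02  9.98458744e-01  5.79620792e-05]
 [-8.47194953e-05  6.27606519e-05 -9.99999994e-01]] 0.05147425966413485
[  0.11782894  -1.00107399 104.74268325]
```

View pics/e.png

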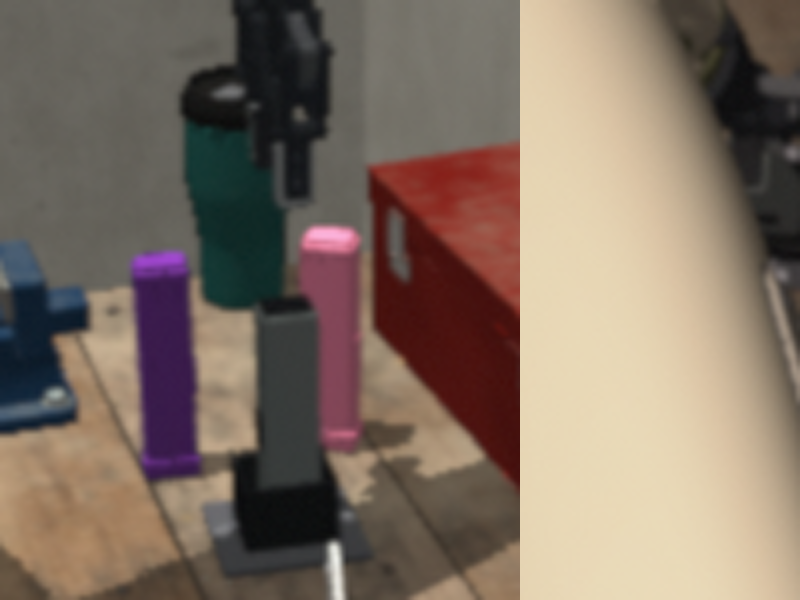

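```bash
python3 -m crank '[[0,-1,18,0,0,0,0.6],[0,0,18,0,0,0,0.6],[0,0,18,0,0,0,0.6],[0,0,18,0,0,0,0.6],[0,0,18,0,0,0,0.6],[0,0,14,0,0,0,0.6],[0,0,0,0,0,0,0.6],[0,0,0,0,0,0,0.6]]'
python3 - <<'E'
from workcell import *
import cv2,numpy as np
a=read_camera("side")
cv2.imwrite("pics/f.png",cv2.resize(a[60:210,210:340],(520,600),interpolation=cv2.INTER_CUBIC))
E
```

```text
clock: 3.2
tcp_pos: [0.5624, 0.2456, 0.3013]
orientation: [0.0, 0.028, 1.0, 0.0]
wrist_force: [0.2, -0.4, -0.0]
finger_gap: 0.051
```

View pics/f.png

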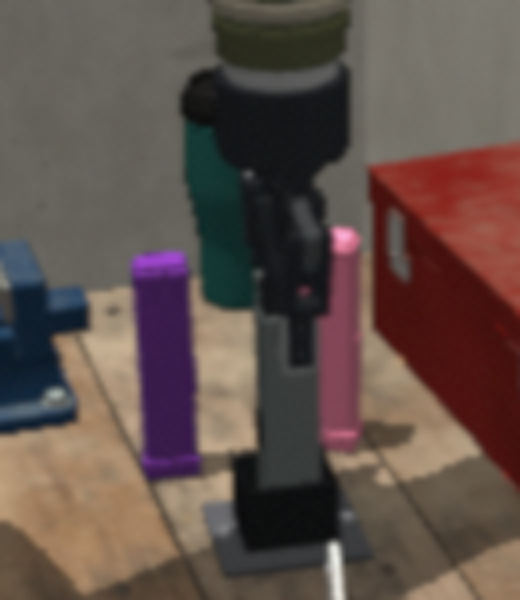

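```bash
python3 -m crank '[[0,0,0,0,0,0,0],[0,0,0,0,0,0,0],[0,0,0,0,0,0,0],[0,0,0,0,0,0,0],[0,0,0,0,0,0,0],[0,0,0,0,0,0,0],[0,0,-5,0,0,0,0],[0,0,-5,0,0,0,0]]' 40
python3 - <<'E'
from workcell import *
import numpy as np
s=get_state();print(s["finger_gap"],s["wrist_force"],s["tcp_pos"])
E
```

```text
clock: 4.25
tcp_pos: [0.5618, 0.2453, 0.3101]
orientation: [-0.001, 0.028, 1.0, -0.0]
wrist_force: [0.7, -0.5, -1.1]
finger_gap: 0.0257
0.02572152607724921 [ 0.69470285 -0.51808874 -1.13036988] [0.56178138 0.24526398 0.31012856]
```

```bash
python3 -m crank '[[0,0,-12,0,0,0,0],[0,0,-18,0,0,0,0],[0,0,-18,0,0,0,0],[0,0,-20,0,0,0,0],[0,0,-20,0,0,0,0],[0,0,-20,0,0,0,0],[0,0,-7,0,0,0,0],[0,0,0,0,0,0,0]]'
python3 - <<'E'
from workcell import *
import cv2,numpy as np
from scipy.spatial.transform import Rotation as R
s=get_state();q=s["orientation"];M=R.from_quat([q[1],q[2],q[3],q[0]]).as_matrix()
a=read_camera("side")
cv2.imwrite("pics/g.png",cv2.resize(a[40:210,210:340],(520,600),interpolation=cv2.INTER_CUBIC))
print(s["tcp_pos"],(np.array([.566,-.0855,.425])-s["tcp_pos"])@M*1000)
E
```

```text
clock: 5.25
tcp_pos: [0.5622, 0.2454, 0.4261]
orientation: [0.0, 0.028, 1.0, 0.0]
wrist_force: [0.0, -0.5, -2.8]
finger_gap: 0.0258
[0.56219604 0.24544995 0.42614549] [ -22.09744134 -330.23356672    1.07192879]
```

View pics/g.png

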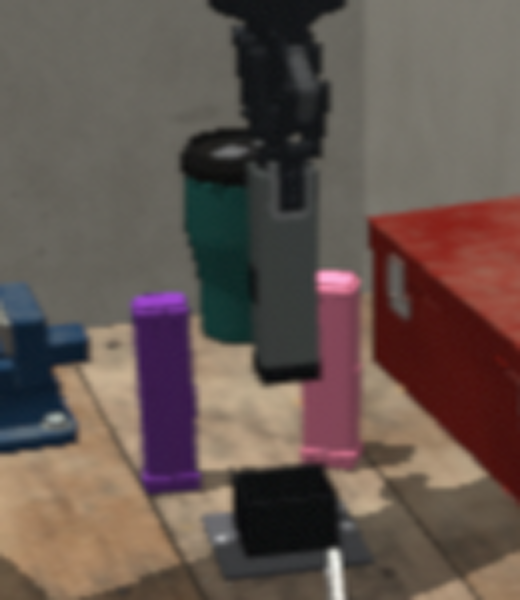

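```bash
python3 -m crank '[[-1,-10,0,0,0,0,0],[-1,-20,0,0,0,0,0],[-2,-25,0,0,0,0,0],[-2,-25,0,0,0,0,0],[-2,-25,0,0,0,0,0],[-2,-25,0,0,0,0,0],[-2,-25,0,0,0,0,0],[-2,-25,0,0,0,0,0]]'
python3 -m crank '[[-2,-25,0,0,0,0,0],[-2,-25,0,0,0,0,0],[-2,-25,0,0,0,0,0],[-1,-25,0,0,0,0,0],[-1,-20,0,0,0,0,0],[0,-15,0,0,0,0,0],[0,-10,0,0,0,0,0],[0,-5,0,0,0,0,0]]'
python3 - <<'E'
from h import *
from workcell import *
s=get_state();q=s["orientation"];M=R.from_quat([q[1],q[2],q[3],q[0]]).as_matrix()
a=read_camera("side");b=read_camera("top")
cv2.imwrite("pics/h.png",cv2.resize(a[140:290,250:390],(560,600),interpolation=cv2.INTER_CUBIC))
cv2.imwrite("pics/h2.png",b)
print(s["tcp_pos"],s["wrist_force"],(np.array([.566,-.0855,.425])-s["tcp_pos"])@M*1000)
# predicted pixels of the scanner's bottom centre if at tcp-0.292
w=s["tcp_pos"]+np.array([0,0,-.292]);u=proj("side",w)[0];print("bottom in crop",(u-[250,140]+.5)*4, "label",(proj("side",[.5661,-.0854,.083])[0]-[250,140]+.5)*4)
E
```

```text
clock: 6.3
tcp_pos: [0.5657, 0.0628, 0.4254]
orientation: [-0.0, 0.028, 1.0, -0.0]
wrist_force: [0.3, -0.7, -1.7]
finger_gap: 0.0257
clock: 7.3
tcp_pos: [0.5658, -0.0857, 0.4256]
orientation: [-0.0, 0.028, 1.0, 0.0]
wrist_force: [0.3, -0.3, -1.3]
finger_gap: 0.0251
[ 0.5658 -0.0857  0.4256] [ 0.2827 -0.2596 -1.3165] [-0.1836  0.1866  0.6346]
bottom in crop [338.1513 335.9651] label [334.3584 421.6492]
```

View pics/h.png

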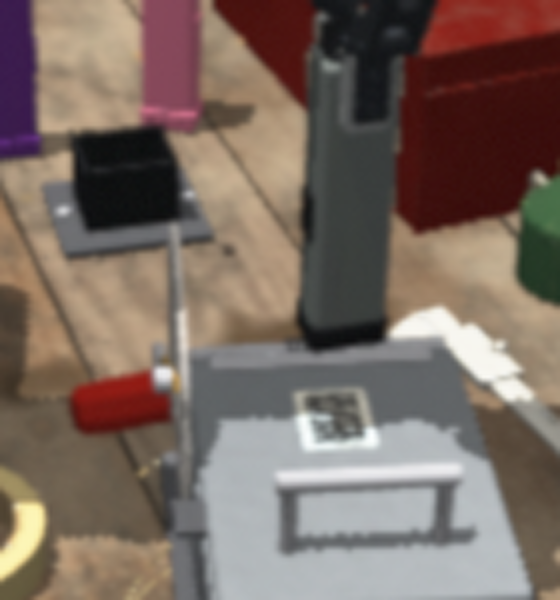

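```bash
for i in 1 2; do python3 -m crank '[[0,0,0,0,0,0,0],[0,0,0,0,0,0,0],[0,0,0,0,0,0,0],[0,0,0,0,0,0,0],[0,0,0,0,0,0,0],[0,0,0,0,0,0,0],[0,0,0,0,0,0,0],[0,0,0,0,0,0,0]]'; done
python3 -m crank '[[0,5,0,0,0,0,0],[0,10,0,0,0,0,0],[0,15,0,0,0,0,0],[1,20,0,0,0,0,0],[1,25,0,0,0,0,0],[2,25,0,0,0,0,0],[2,25,0,0,0,0,0],[2,25,0,0,0,0,0]]'
python3 -m crank '[[2,25,0,0,0,0,0],[2,25,0,0,0,0,0],[2,25,0,0,0,0,0],[2,25,0,0,0,0,0],[2,25,0,0,0,0,0],[2,25,0,0,0,0,0],[1,20,0,0,0,0,0],[1,10,0,0,0,0,0]]'
python3 - <<'E'
from h import *
from workcell import *
s=get_state();q=s["orientation"];M=R.from_quat([q[1],q[2],q[3],q[0]]).as_matrix()
print(s["tcp_pos"],s["wrist_force"],(np.array([.562,.2455,.424])-s["tcp_pos"])@M*1000)
a=read_camera("side")
cv2.imwrite("pics/i.png",cv2.resize(a[40:210,210:340],(520,600),interpolation=cv2.INTER_CUBIC))
E
```

```text
clock: 8.4
tcp_pos: [0.5659, -0.0853, 0.4257]
orientation: [0.0, 0.028, 1.0, 0.0]
wrist_force: [0.2, 0.0, -1.1]
finger_gap: 0.0254
clock: 9.4
tcp_pos: [0.5659, -0.0853, 0.4257]
orientation: [0.0, 0.028, 1.0, 0.0]
wrist_force: [-1.3, 0.4, -1.3]
finger_gap: 0.0253
clock: 10.4
tcp_pos: [0.5658, 0.0671, 0.4258]
orientation: [0.0, 0.027, 1.0, 0.0]
wrist_force: [0.1, 0.5, -1.3]
finger_gap: 0.0254
clock: 11.4
tcp_pos: [0.5617, 0.2472, 0.4256]
orientation: [-0.0, 0.027, 1.0, 0.0]
wrist_force: [-0.5, -0.3, -2.6]
finger_gap: 0.0256
[0.5617 0.2472 0.4256] [-0.5039 -0.3045 -2.6012] [-0.37   -1.6344  1.6383]
```

View pics/i.png

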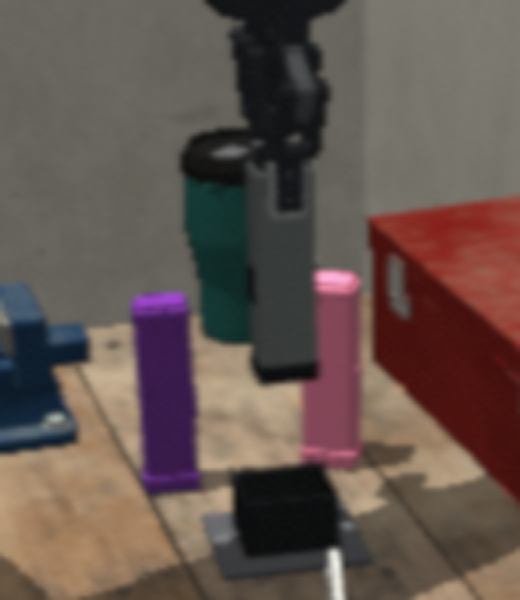

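```bash
python3 -m crank '[[0,-1.5,10,0,0,0,0],[0,0,18,0,0,0,0],[0,0,18,0,0,0,0],[0,0,18,0,0,0,0],[0,0,18,0,0,0,0],[0,0,18,0,0,0,0],[0,0,12,0,0,0,0],[0,0,5,0,0,0,0]]'
python3 -m crank '[[0,0,4,0,0,0,0],[0,0,1.5,0,0,0,0],[0,0,0,0,0,0,0],[0,0,0,0,0,0,0],[0,0,0,0,0,0,0],[0,0,0,0,0,0,0],[0,0,0,0,0,0,0],[0,0,0,0,0,0,0]]'
python3 - <<'E'
from h import *
from workcell import *
a=read_camera("side")
cv2.imwrite("pics/j.png",cv2.resize(a[40:210,210:340],(520,600),interpolation=cv2.INTER_CUBIC))
E
```

```text
clock: 12.45
tcp_pos: [0.5619, 0.2432, 0.3077]
orientation: [-0.001, 0.028, 1.0, -0.0]
wrist_force: [-0.0, 0.6, -1.7]
finger_gap: 0.0258
clock: 13.45
tcp_pos: [0.5621, 0.244, 0.3032]
orientation: [0.0, 0.028, 1.0, 0.0]
wrist_force: [0.0, -0.5, -1.3]
finger_gap: 0.0253
```

View pics/j.png

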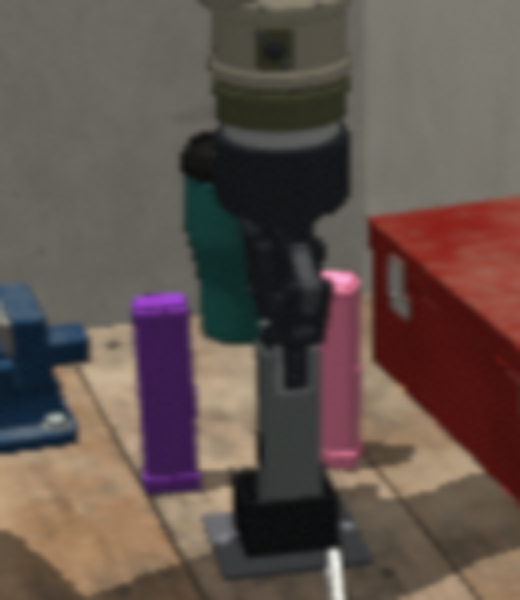

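Back in the pocket; release, then retreat up.

```bash
python3 -m crank '[[0,0,0,0,0,0,0.6],[0,0,0,0,0,0,0.6],[0,0,0,0,0,0,0.6],[0,0,0,0,0,0,0.6],[0,0,0,0,0,0,0.6],[0,0,0,0,0,0,0.6],[0,0,0,0,0,0,0.6],[0,0,0,0,0,0,0.6]]'
python3 -m crank '[[0,0,-8,0,0,0,0.6],[0,0,-12,0,0,0,0.6],[0,0,-20,0,0,0,0.6],[0,0,-25,0,0,0,0.6],[0,0,-30,0,0,0,0.6],[0,0,-30,0,0,0,0.6],[0,0,-10,0,0,0,0.6],[0,0,0,0,0,0,0.6]]'
python3 - <<'E'
from h import *
from workcell import *
a=read_camera("side")
cv2.imwrite("pics/k.png",cv2.resize(a[40:210,210:340],(520,600),interpolation=cv2.INTER_CUBIC))
s=get_state();q=s["orientation"];M=R.from_quat([q[1],q[2],q[3],q[0]]).as_matrix()
print(s["tcp_pos"],s["finger_gap"],(np.array([.5443,-.1727,.40])-s["tcp_pos"])@M*1000)
E
```

```text
clock: 14.5
tcp_pos: [0.562, 0.244, 0.3032]
orientation: [0.0, 0.028, 1.0, 0.0]
wrist_force: [-1.2, 0.7, 0.4]
finger_gap: 0.0514
clock: 15.5
tcp_pos: [0.5621, 0.244, 0.439]
orientation: [0.001, 0.028, 1.0, 0.0]
wrist_force: [-0.6, -0.2, 0.9]
finger_gap: 0.0514
[0.562  0.2439 0.4378] 0.05147026931569558 [  -5.3685 -416.9822   37.7911]
```

View pics/k.png

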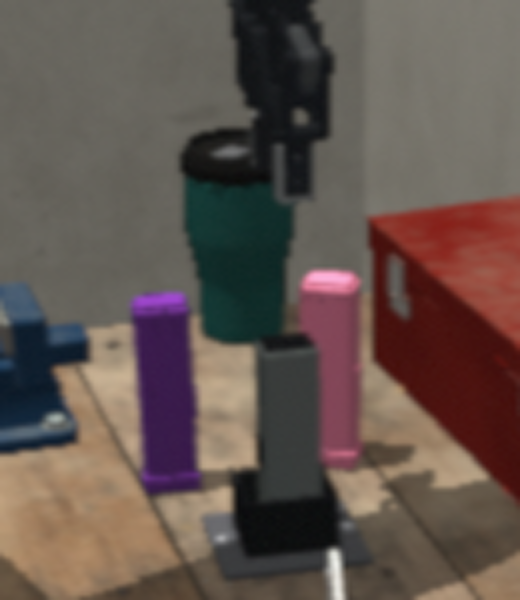

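```bash
python3 -m crank '[[-1,-30,0,0,0,0,0.6],[-1,-50,0,0,0,0,0.6],[-1,-55,0,0,0,0,0.6],[-1,-55,0,0,0,0,0.6],[-1,-60,0,0,0,0,0.6],[0,-60,0,0,0,0,0.6],[0,-60,0,0,0,0,0.6],[0,-47,0,0,0,0,0.6]]'
python3 -m crank '[[0,0,10,0,0,5.5,0.6],[0,0,15,0,0,5.4,0.6],[0,0,13,0,0,0,0.6],[0,0,0,0,0,0,0.6],[0,0,0,0,0,0,0.6],[0,0,0,0,0,0,0.6],[0,0,0,0,0,0,0.6],[0,0,0,0,0,0,0.6]]'
python3 - <<'E'
from h import *
from workcell import *
a=read_camera("side");b=read_camera("top")
cv2.imwrite("pics/l.png",cv2.resize(a[100:320,240:420],(490,600),interpolation=cv2.INTER_CUBIC))
s=get_state();q=s["orientation"];M=R.from_quat([q[1],q[2],q[3],q[0]]).as_matrix()
print(s["tcp_pos"],M[:,1],np.arctan2(-M[0,1],M[1,1]),(np.array([.5443,-.1727,.276])-s["tcp_pos"])@M*1000)
print((proj("side",[[.5443,-.1727,.121],s["tcp_pos"]-[0,0,.173]])-[240,100])*490/180)
E
```

```text
clock: 16.55
tcp_pos: [0.5433, -0.1749, 0.4364]
orientation: [-0.001, 0.028, 1.0, 0.001]
wrist_force: [0.2, -1.0, 0.1]
finger_gap: 0.0515
clock: 17.55
tcp_pos: [0.5441, -0.1726, 0.4005]
orientation: [0.0, 0.122, 0.992, -0.0]
wrist_force: [0.6, 0.4, 0.5]
finger_gap: 0.0513
[ 0.544  -0.1726  0.4004] [0.2429 0.97   0.    ] -0.24540374087359387 [ -0.2463   0.0011 124.3535]
[[275.0593 434.9481]
 [283.0217 295.5665]]
```

View pics/l.png

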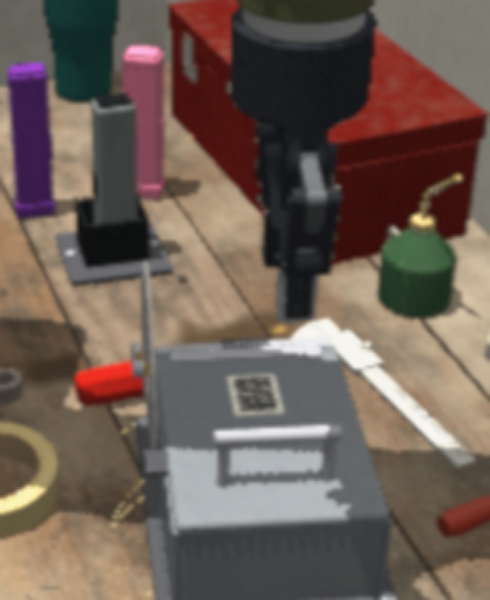

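```bash
python3 -m crank '[[0,0,12,0,0,0,0.6],[0,0,18,0,0,0,0.6],[0,0,20,0,0,0,0.6],[0,0,20,0,0,0,0.6],[0,0,20,0,0,0,0.6],[0,0,18,0,0,0,0.6],[0,0,12,0,0,0,0.6],[0,0,4,0,0,0,0.6]]'
python3 - <<'E'
from h import *
from workcell import *
a=read_camera("side")
cv2.imwrite("pics/m.png",cv2.resize(a[160:300,270:390],(515,600),interpolation=cv2.INTER_CUBIC))
s=get_state();print(s["tcp_pos"],s["wrist_force"])
E
```

```text
clock: 18.65
tcp_pos: [0.5437, -0.1725, 0.2751]
orientation: [-0.001, 0.122, 0.992, 0.0]
wrist_force: [0.5, -0.7, 0.8]
finger_gap: 0.0514
[ 0.5438 -0.1726  0.2752] [ 0.1678 -0.5524 -0.4088]
```

View pics/m.png

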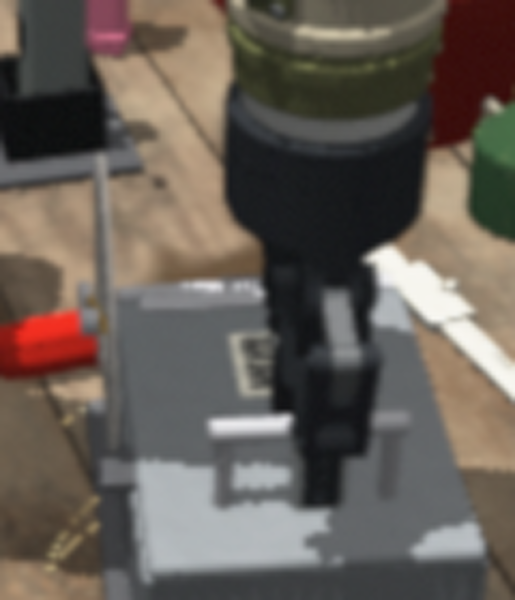

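```bash
python3 -m crank '[[0,0,0,0,0,0,0],[0,0,0,0,0,0,0],[0,0,0,0,0,0,0],[0,0,0,0,0,0,0],[0,0,0,0,0,0,0],[0,0,0,0,0,0,0],[0,0,0,0,0,0,0],[0,0,0,0,0,0,0]]' 60
python3 - <<'E'
from h import *
from workcell import *
s=get_state();print(s["tcp_pos"],s["wrist_force"],s["finger_gap"])
p=np.array([.5579,-.1184,-.2447]);hy=.094
t0=s["tcp_pos"]
c,sn=np.cos(p[2]),np.sin(p[2]);yv=np.array([-sn,c])
prev=np.array([-150,42.])
for th in np.arange(.53/16,.531,.53/16):
    h=np.array([-150*np.cos(th)+42*np.sin(th),150*np.sin(th)+42*np.cos(th)]);print(round(th,3),"tool y %.1f z %.1f"%(h[0]-prev[0],-(h[1]-prev[1])));prev=h
E
```

```text
clock: 19.7
tcp_pos: [0.5443, -0.1728, 0.2765]
orientation: [0.001, 0.122, 0.992, -0.0]
wrist_force: [1.3, 1.0, 4.0]
finger_gap: 0.0076
[ 0.5443 -0.1728  0.2765] [1.2669 1.0466 4.0329] 0.007568808204076716
0.033 tool y 1.5 z -4.9
0.066 tool y 1.6 z -4.9
0.099 tool y 1.8 z -4.8
0.132 tool y 2.0 z -4.8
0.166 tool y 2.1 z -4.7
0.199 tool y 2.3 z -4.6
0.232 tool y 2.4 z -4.6
0.265 tool y 2.6 z -4.5
0.298 tool y 2.7 z -4.4
0.331 tool y 2.9 z -4.3
0.364 tool y 3.0 z -4.2
0.398 tool y 3.1 z -4.1
0.431 tool y 3.3 z -4.0
0.464 tool y 3.4 z -3.9
0.497 tool y 3.5 z -3.8
0.53 tool y 3.7 z -3.6
```

```bash
python3 - <<'E'
from h import *
from workcell import *
a=read_camera("side")
cv2.imwrite("pics/n.png",cv2.resize(a[180:300,280:380],(500,600),interpolation=cv2.INTER_CUBIC))
E
```

```text
(no output)
```

View pics/n.png

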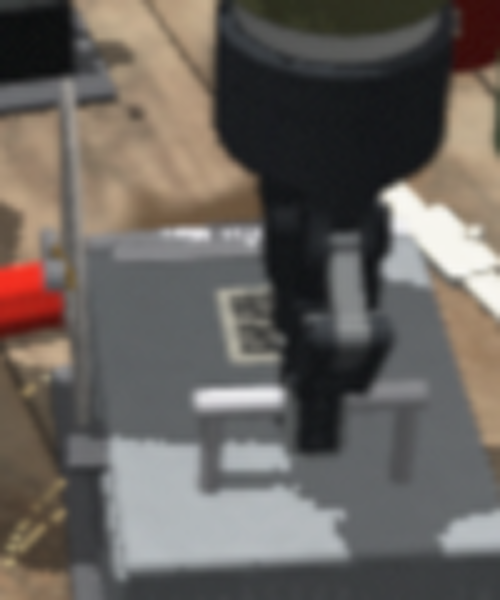

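```bash
python3 -m crank '[[0,1.5,-4.9,0,0,0,0],[0,1.6,-4.9,0,0,0,0],[0,1.8,-4.8,0,0,0,0],[0,2,-4.8,0,0,0,0],[0,2.1,-4.7,0,0,0,0],[0,2.3,-4.6,0,0,0,0],[0,2.4,-4.6,0,0,0,0],[0,0,0,0,0,0,0]]'
python3 - <<'E'
from h import *
from workcell import *
a=read_camera("side")
cv2.imwrite("pics/o.png",cv2.resize(a[160:300,270:390],(515,600),interpolation=cv2.INTER_CUBIC))
E
```

```text
clock: 20.75
tcp_pos: [0.5475, -0.16, 0.3092]
orientation: [-0.0, 0.123, 0.992, -0.001]
wrist_force: [3.1, -5.8, -3.4]
finger_gap: 0.0077
```

View pics/o.png

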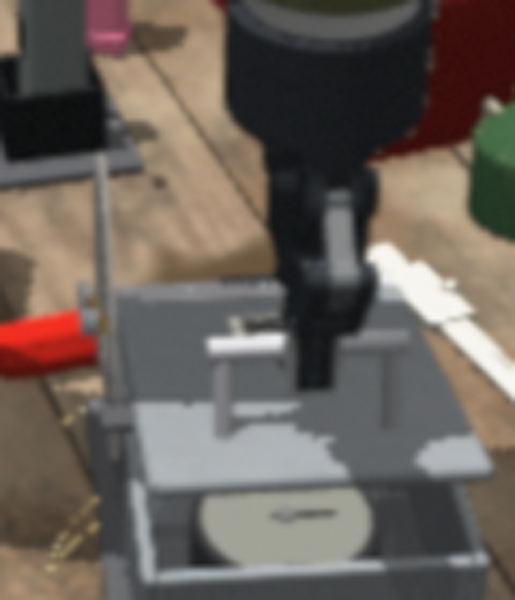

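Lid opening fine (gauge visible, pointer tab rising at about (115,412) left of the lid). Continue.

```bash
python3 -m crank '[[0,2.6,-4.5,0,0,0,0],[0,2.7,-4.4,0,0,0,0],[0,2.9,-4.3,0,0,0,0],[0,3,-4.2,0,0,0,0],[0,3.1,-4.1,0,0,0,0],[0,3.3,-4,0,0,0,0],[0,3.4,-3.9,0,0,0,0],[0,0,0,0,0,0,0]]'
cat > look.py <<'E'
from h import *
from workcell import *
import sys
k=sys.argv[1]
a=read_camera("side");b=read_camera("top")
cv2.imwrite(f"pics/{k}_s.png",cv2.resize(a[190:270,270:330],None,fx=7.5,fy=7.5,interpolation=cv2.INTER_CUBIC))
cv2.imwrite(f"pics/{k}_t.png",cv2.resize(b[180:240,315:420],None,fx=7.5,fy=7.5,interpolation=cv2.INTER_CUBIC))
cv2.imwrite(f"pics/{k}_f.png",a)
s=get_state();print(s["tcp_pos"],s["wrist_force"],s["finger_gap"])
p=np.array([.5579,-.1184,-.2447]);hy=.094
l=local(p,s["tcp_pos"]-[0,0,.155]);y,z=l[1]-hy,l[2]-.079
print("lid angle from tcp",np.arctan2(z,-y)-np.arctan2(42,150),"radius",np.hypot(y,z),"expect",np.hypot(.15,.042),l)
for th in (.45,.5,.55,.6):
  w=world(p,[[-.078,hy-r*np.cos(th),.079+r*np.sin(th)] for r in(.108,.121)]);print(th,((proj("side",w)-[270,190]+.5)*7.5).ravel(),((proj("top",w)-[315,180]+.5)*7.5).ravel())
E
python3 look.py p
```

```text
clock: 21.8
tcp_pos: [0.5523, -0.1403, 0.3394]
orientation: [-0.0, 0.123, 0.992, -0.002]
wrist_force: [-0.1, -7.6, 1.7]
finger_gap: 0.0078
[ 0.5522 -0.1404  0.3392] [ 0.9865 -7.5982  1.3295] 0.007571450620165425
lid angle from tcp 0.46042928987841975 radius 0.15714703161525173 expect 0.15576905982896602 [-0.0002 -0.0227  0.1842]
0.45 [181.2196 385.0994 184.6247 396.3749] [405.3951 340.7736 445.4159 346.8019]
0.5 [180.3865 362.8906 183.6804 371.1416] [399.6448 336.7244 439.1187 342.2651]
0.55 [179.4852 340.4901 182.6572 345.6841] [393.03   332.5277 431.8357 337.5566]
0.6 [178.5185 317.9738 181.5587 320.0917] [385.5595 328.1937 423.5752 332.6878]
```

View pics/p_s.png

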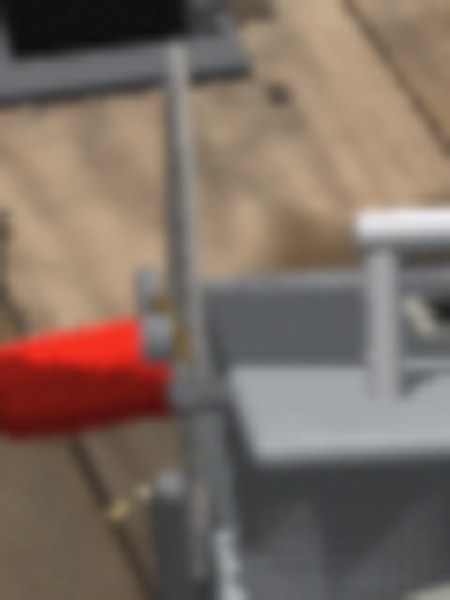

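View pics/p_t.png

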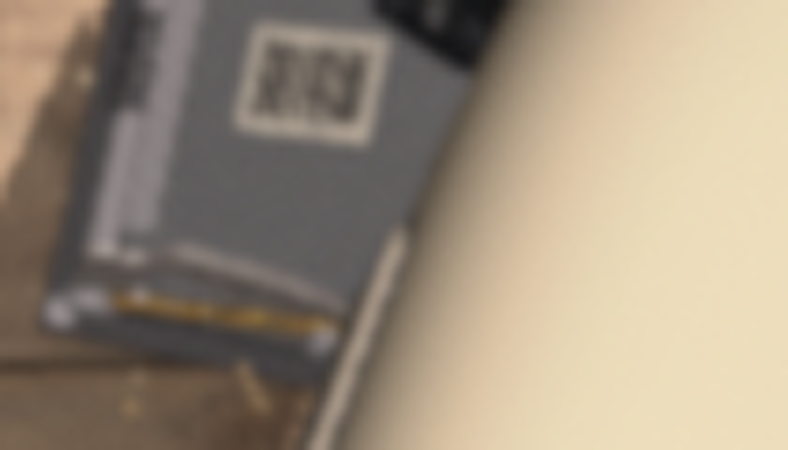

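View pics/p_f.png

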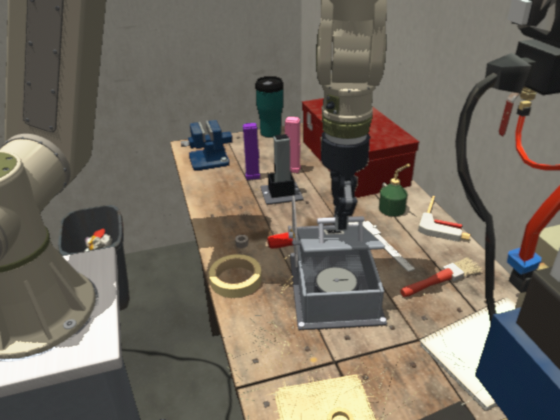

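```bash
python3 -m crank '[[0,1.7,-2,0,0,0,0],[0,1.8,-1.9,0,0,0,0],[0,1.8,-1.9,0,0,0,0],[0,1.9,-1.8,0,0,0,0],[0,0,0,0,0,0,0],[0,0,0,0,0,0,0],[0,0,0,0,0,0,0],[0,0,0,0,0,0,0]]'
python3 look.py q
python3 - <<'E'
import cv2
a=cv2.imread("pics/q_f.png");b=cv2.imread("pics/side0.png")
import numpy as np
c=lambda i:cv2.resize(i[220:260,280:305],None,fx=15,fy=15,interpolation=cv2.INTER_NEAREST)
cv2.imwrite("pics/q_c.png",np.hstack([c(b),c(a)]))
E
```

```text
clock: 22.9
tcp_pos: [0.5539, -0.1338, 0.3466]
orientation: [-0.0, 0.123, 0.992, -0.003]
wrist_force: [0.6, -9.1, 0.5]
finger_gap: 0.0079
[ 0.5539 -0.1338  0.3466] [ 0.5218 -8.7394  0.2693] 0.007636483320459877
lid angle from tcp 0.5246928498825729 radius 0.15734160980578263 expect 0.15576905982896602 [-0.0002 -0.0159  0.1916]
0.45 [181.2196 385.0994 184.6247 396.3749] [405.3951 340.7736 445.4159 346.8019]
0.5 [180.3865 362.8906 183.6804 371.1416] [399.6448 336.7244 439.1187 342.2651]
0.55 [179.4852 340.4901 182.6572 345.6841] [393.03   332.5277 431.8357 337.5566]
0.6 [178.5185 317.9738 181.5587 320.0917] [385.5595 328.1937 423.5752 332.6878]
```

View pics/q_s.png

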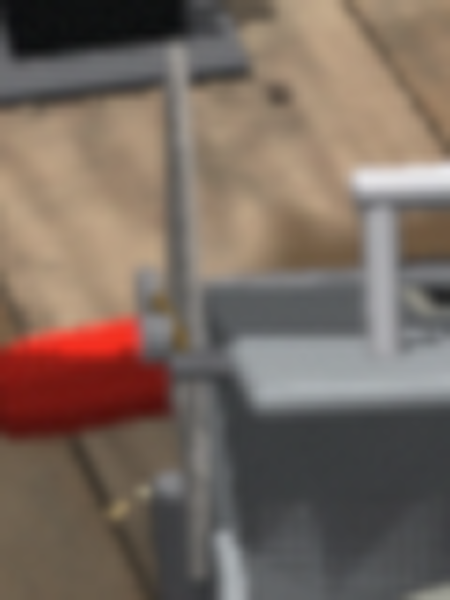

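View pics/q_c.png

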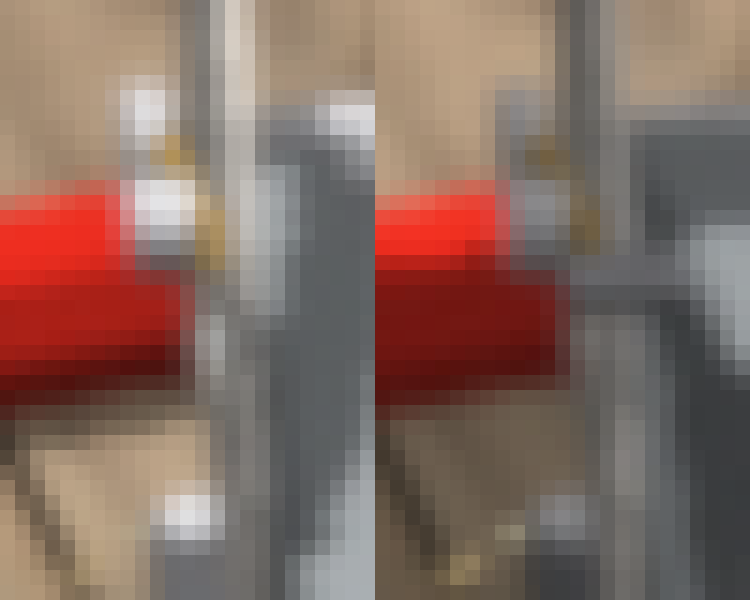

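```bash
python3 - <<'E'
from h import *
p=np.array([.5579,-.1184,-.2447]);hy=.094
def row(r,n,th,x=-.078):
    y=hy-r*np.cos(th)+n*np.sin(th);z=.079+r*np.sin(th)+n*np.cos(th)
    return (proj("side",world(p,[x,y,z]))[0]-[280,220]+.5)*15
for th in(.44,.48,.52,.56,.6):
    print(th,"tab top/bot",row(.110,.002,th)[1],row(.132,.002,th)[1],row(.132,-.002,th)[1]," arm tip top/bot",row(.108,.003,th),row(.108,-.003,th))
q=cv2.imread("pics/side0.png")
for cc in(292,293,294): print(cc,[tuple(q[r,cc]) for r in range(229,242)])
q=cv2.imread("pics/q_f.png")
for cc in(294,296,298): print(cc,[int(q[r,cc].sum()) for r in range(230,248)])
for r in (0,):
  print(row(0,0,.5,-.082))
E
```

```text
0.44 tab top/bot 316.27277059986045 356.660029033697 390.147611705699  arm tip top/bot [211.8843 304.5301] [213.6259 353.4929]
0.48 tab top/bot 279.9706870379616 312.07416812167367 345.8852358090465  arm tip top/bot [210.5224 268.889 ] [212.3894 318.299 ]
0.52 tab top/bot 243.41346919548513 267.1512330732992 301.2081930446263  arm tip top/bot [209.0737 233.0176] [211.0621 282.7683]
0.56 tab top/bot 206.68060591246942 221.994782159027 256.2190827233914  arm tip top/bot [207.5411 196.9933] [209.6467 246.9772]
0.6 tab top/bot 169.85217209116598 176.70925026788268 211.02171662846132  arm tip top/bot [205.9279 160.8945] [208.1463 211.0031]
292 [(np.uint8(96), np.uint8(120), np.uint8(137)), (np.uint8(92), np.uint8(130), np.uint8(152)), (np.uint8(125), np.uint8(157), np.uint8(177)), (np.uint8(187), np.uint8(199), np.uint8(209)), (np.uint8(206), np.uint8(215), np.uint8(222)), (np.uint8(188), np.uint8(195), np.uint8(204)), (np.uint8(153), np.uint8(159), np.uint8(167)), (np.uint8(116), np.uint8(124), np.uint8(131)), (np.uint8(85), np.uint8(93), np.uint8(105)), (np.uint8(71), np.uint8(77), np.u
[... 976 characters left out ...]
(147), np.uint8(164)), (np.uint8(106), np.uint8(149), np.uint8(175)), (np.uint8(97), np.uint8(143), np.uint8(170)), (np.uint8(93), np.uint8(137), np.uint8(163)), (np.uint8(90), np.uint8(126), np.uint8(147)), (np.uint8(101), np.uint8(115), np.uint8(125)), (np.uint8(108), np.uint8(113), np.uint8(117)), (np.uint8(116), np.uint8(120), np.uint8(122)), (np.uint8(142), np.uint8(146), np.uint8(147))]
294 [293, 298, 300, 288, 278, 271, 268, 295, 309, 260, 244, 297, 321, 310, 286, 271, 263, 256]
296 [354, 352, 356, 354, 358, 354, 324, 307, 303, 257, 251, 306, 330, 333, 323, 317, 318, 343]
298 [261, 252, 237, 219, 216, 227, 261, 294, 299, 250, 214, 250, 273, 284, 289, 298, 301, 302]
[132.7263 156.2939]
```

```bash
python3 -m crank '[[0,0.7,-0.7,0,0,0,0],[0,0.7,-0.7,0,0,0,0],[0,0.7,-0.7,0,0,0,0],[0,0.5,-0.5,0,0,0,0],[0,0,0,0,0,0,0],[0,0,0,0,0,0,0],[0,0,0,0,0,0,0],[0,0,0,0,0,0,0]]'
python3 look.py r
python3 - <<'E'
import cv2
a=cv2.imread("pics/r_f.png");b=cv2.imread("pics/side0.png")
import numpy as np
c=lambda i:cv2.resize(i[220:260,280:305],None,fx=15,fy=15,interpolation=cv2.INTER_NEAREST)
cv2.imwrite("pics/r_c.png",np.hstack([c(b),c(a)]))
for cc in(294,296,298): print(cc,[int(a[r,cc].sum()) for r in range(230,248)])
E
```

```text
clock: 24.0
tcp_pos: [0.5545, -0.1312, 0.3496]
orientation: [-0.0, 0.123, 0.992, -0.003]
wrist_force: [0.3, -7.9, 1.8]
finger_gap: 0.0076
[ 0.5545 -0.1312  0.3496] [-0.3727 -9.4608  3.1617] 0.007780088166885434
lid angle from tcp 0.5497703996304815 radius 0.15765785720721712 expect 0.15576905982896602 [-0.0002 -0.0132  0.1946]
0.45 [181.2196 385.0994 184.6247 396.3749] [405.3951 340.7736 445.4159 346.8019]
0.5 [180.3865 362.8906 183.6804 371.1416] [399.6448 336.7244 439.1187 342.2651]
0.55 [179.4852 340.4901 182.6572 345.6841] [393.03   332.5277 431.8357 337.5566]
0.6 [178.5185 317.9738 181.5587 320.0917] [385.5595 328.1937 423.5752 332.6878]
294 [293, 298, 300, 290, 285, 290, 292, 261, 260, 303, 317, 319, 321, 310, 290, 282, 273, 257]
296 [348, 351, 355, 360, 347, 316, 302, 259, 247, 308, 330, 333, 333, 331, 341, 381, 371, 337]
298 [248, 237, 221, 212, 228, 280, 302, 258, 220, 252, 266, 266, 273, 284, 290, 298, 301, 296]
```

View pics/r_t.png

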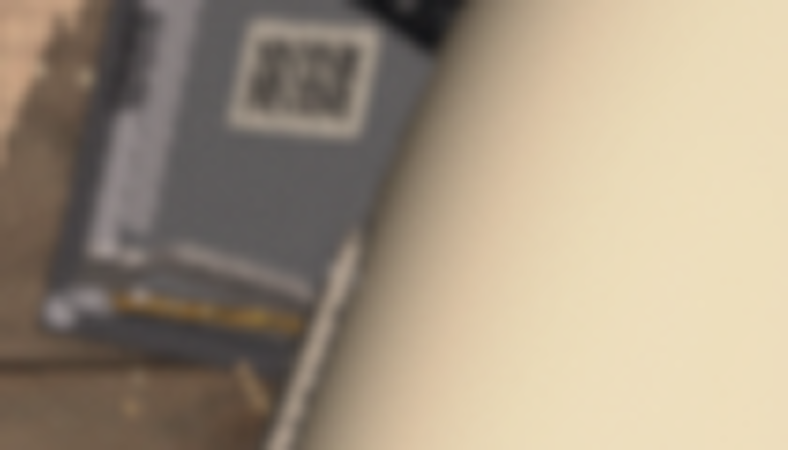

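View pics/r_c.png

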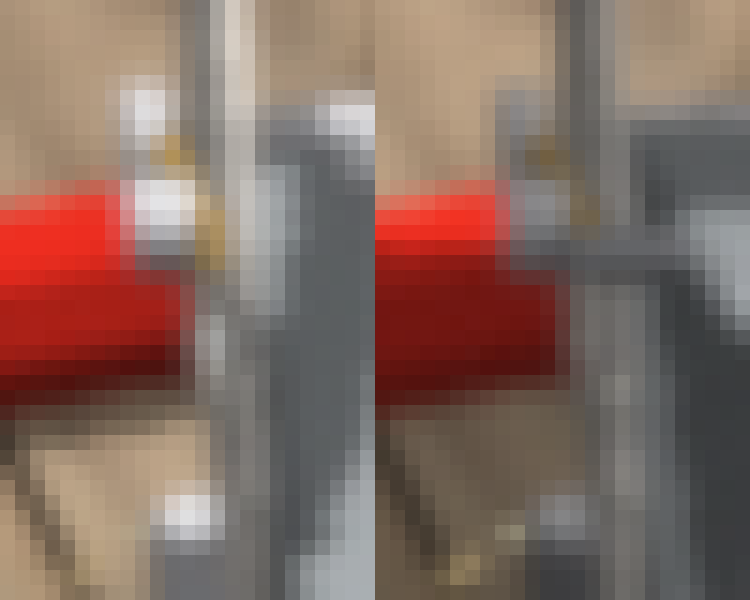

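View pics/r_f.png

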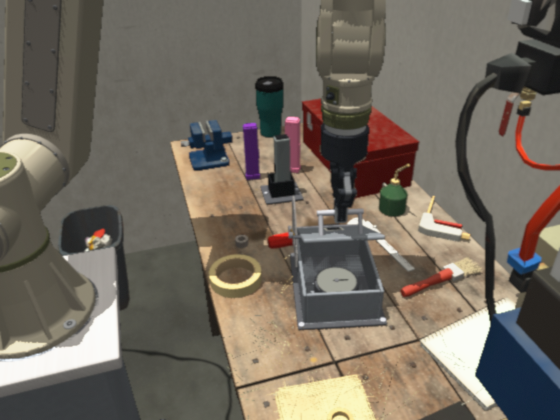

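```bash
python3 -c "
from workcell import *
s=get_state();print(s['qvel'],s['wrist_force'],s['finger_gap'],s['clock'])
print(hand_in())"
```

```text
[ 0.00054551  0.00078799  0.00061478  0.0003717  -0.00173945  0.00194949] [-0.37274351 -9.46079809  3.16168509] 0.007780088166885434 24.1
the job is handed in; nothing more can be done
None
```

I did all three parts of the job and handed it in at 24 s, with the lid held open by its bar handle at the index mark. The hand-in gave no verdict, so what follows rests on my own checks.

- **Scan:** I held the scanner still for just over 2 s, about 50 mm above the label. In the side view its lower end was about 3 mm from where I expected it, well inside the 15 mm limit.
- **Scanner return:** I put it back in its holder and let go. After I backed away, the picture showed it upright in the pocket.
- **Lid angle:** The arm's position puts the lid at 0.55 rad, and the pointer tab in the side picture puts it at 0.52–0.53. I read the index arm at about 0.53 from its tip and 0.545 from its knob, so the lid looks 0.00–0.03 rad off, against the 0.08 allowed.
- **Less certain readings:** An early reading of the index arm from its hub bolt gave 0.48. I discounted it because the arm partly hides the bolt. From above, the robot arm hid the pointer at the end, so the match rests on the side view.
- **Grip and force:** The fingers closed to 7.7 mm on the 10 mm bar, but the lid followed every step and the arm was still at hand-in. The wrist carried about 9–10 N, mostly sideways, while holding.
- **Other things:** Before-and-after pictures showed no visible shift of the index arm. The screwdriver, tape roll and bush also looked unmoved.

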